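# Trace a template with a stylus to set a contour gauge

### The arm

A 6-joint arm with a two-finger parallel gripper is mounted at the origin on a cart in front of the work surface, level with it; the furniture and walls round the work are solid. World frame = base frame: x ahead of the robot, y to its left, z up, the work surface at z = 0. Lengths are in m, angles in degrees, forces in N, time in s.
With the tool pointing down it reaches from about 0.375 to 0.9 m from the base axis. Payload 3.1 kg.
Tool frame: the origin (TCP) lies between the finger pads; the fingertips stand 19 mm ahead of it and the grasp point (between the pads) is the TCP; z points along the fingers, x is the direction in which the jaws open and shut, and the axes are right-handed (so a half turn about z gives the same grasp; the last joint's range is limited). The gripper opens to 87 mm and grips with 3 to 60 N. Pads are 19 mm wide; open, the fingers measure 117 mm over their backs; the gripper's body (75 mm by 190 mm) begins 51 mm behind the grasp point.
Start: joints at [58.528, 30.224, 82.088, -0, 67.689, -10.227], TCP at [0.226, 0.583, 0.242] pointing down, gripper open.
Joint ranges: [-176.69, 176.69], [-43.24, 126.21], [12.49, 139.97], [-82, 262], [0, 151.66], [-163.58, 163.58]. Speed limits (degrees/s): [159.86, 159.86, 180, 180, 180, 180].

### API

Orientations are given as a 3x3 rotation matrix whose columns are the frame's x, y, z axes.
In Python, from rig import read_state, capture, camera_info, hand_in, spot_in, silhouettes gives the robot as it stands.
- The arm moves only by the shell command python3 -m jog 'ROWS'. ROWS is text: rows parted by semicolons, each of 7 numbers parted by spaces: the shift along the tool's x, y, z in m, then the turn, a rotation vector about the tool's x, y, z in degrees, then the opening, from 0 (shut) to 1 (fully open). A call has 1 to 8 rows; each row is the pose to reach, as a shift and turn from the pose commanded when the call began, along the tool's axes at that moment; what a row does not reach only later rows make up. A row lasts 1/8 s, in which the tool goes at most 62.5 mm and 10.7 degrees, less where a joint would pass 70% of its speed; a pose out of reach is approached as far as the arm can. A call with a gripper value outside its range is refused whole. The fingers move at their own pace and stop on an object; the grip force is fixed at half the most. Time passes only in rows, so rows that repeat a pose let the fingers close. It gives the time, the measured TCP pose, the force and the opening at its end, in the units of the state.
- read_state(): the state, without advancing time (a new reading comes with each control period).
- capture(name): name is "scene" or "top" or "wrist"; returns (picture, depth): 400x640x3 uint8, red, green, blue; 400x640 float32, m along the optical axis (not along the pixel's ray), 0 where there is no reading.
- camera_info(name): a dict with "vfov" (degrees; the focal length in pixels is half the picture's height over the tangent of half this angle, whatever the lens; pixels are square), "cx", "cy" (the principal point, pixels), "dist" ([k1, k2, p1, p2, k3] as OpenCV has them; the pictures are not rectified), "R" (3x3) and "t" (3): a world point X has camera coordinates R X + t; the wrist camera has in their place "tool_from_camera" (4x4, takes a point from camera to tool coordinates, whose origin is the TCP and whose axes are the tool frame's). Camera axes: x right, y down, z forward; pixel columns grow to the right and rows downward; lengths in m; the calibration is good to about 2 mm. A picture is of the moment at which its call begins: read the wrist's pose just before it. camera_info takes no time and is no camera call.
- hand_in(): hands the job in, once; it reports no verdict.
Trained networks look in the newest picture that a camera, given by its name, has taken for a name from the list of things; names that differ only in an ending like _2 or _b are one class to them, and where a whole thing is asked for, a point or a joint stands for the part that bears it (a point fixed in the world has none). Each returns a list of dicts, best first, with "score" (0 to 1); they miss things now and then, are a little off and sometimes report something else, mostly with a low value. They report only what shows in the picture. A call takes as long as a camera call. They do not tell look-alikes from the thing itself.
- spot_in(label, camera): "centre" ([x, y, z] in m, in world coordinates, good to about 4 mm: the middle of the surface that is visible of it).
- silhouettes(label, camera): "region" (400x640 bool, what is visible of it).
The state is a dict: "time_s": time; "joint_positions": joint angles; "qvel": joint speeds; "tau": joint torques, N m; "position": TCP position; "tcp_rot": TCP orientation; "force": force on the tool from outside, world axes, zero at the start; "moment": the same for the moment, N m; "opening": opening from 0.0 (shut) to 1.0 (fully open).
Only numpy, scipy, OpenCV 4.12 (cv2) and the standard library are available. Lean on these libraries where they do the work, as an engineer would, in place of code of your own. Each camera call takes 0.05 s, during which the arm holds its last target.

### The job

Copy the template's curve onto the contour gauge: take the tracing stylus from its holder and run its shank, upright, along the template's curved front edge, from the straight stretch beside the bulge to the straight stretch beyond the hollow, keeping it against the edge all the way with a gentle, steady push (well under 25 N), so that every gauge pin ends flush with the edge. Touch the fixture only with the stylus, then stand the stylus fully home and upright in its holder again and leave the things round about where they lie.

Things in the scene. Friction and masses are not known exactly. Their poses are not given: they have to be found in the camera images.
- fixture: Fixed copying fixture, 168 mm long (y), x -9 to +110 mm, 27 mm high, screw heads to 32. An aluminium template (underside 19, top 27 mm above bench) lies over a black contour gauge with ten steel pins. Origin: on the bench under the middle of the template's front edge line; +x into the fixture, +y to the bulge end, z up. Front edge faces -x over bare bench; the dark base starts at x = +18 mm.
- edge_start (a point): Middle of the start stretch of the template's front edge, at mid thickness (fixture x 0, y +72, z 23 mm); axes as the fixture's. The edge is straight along y at x = 0 from y = +84 to +60 mm; then comes a bulge towards -x of roughly 9 mm, in the +y half. The exact curve is not given: feel or see it.
- edge_finish (a point): Middle of the finish stretch of the edge (fixture x 0, y -72, z 23 mm). Before it, in the -y half, the edge has a hollow of roughly 8 mm towards +x; from y = -60 to -84 mm it is straight at x = 0 again. Along the whole edge the slope to y is under 27 degrees and no radius is under 15 mm.
- stylus: Loose tracing stylus, about 140 g, 107 mm long, upright in its holder. Origin: centre of its lower end, z up its axis. Round steel shank 12 mm diameter (z 0 to 40 mm), collar 28 mm diameter (40 to 44), black square handle 22 x 22 mm, sides along x and y (44 to 104). With its lower end 5 to 8 mm above the bench the shank meets pins and template and the collar clears the fixture.
- holder: Fixed aluminium block, 60 x 60 x 44 mm high, with an upright through hole, 19 mm in diameter, in its middle. Origin: centre of its underside; z up. The stylus stands with its shank in the hole and its collar resting on the block's top, so that its lower end is 4 mm above the bench; the 28 mm collar cannot pass.
- flange: Bystander: loose round steel blank flange, 70 mm in diameter, 13 mm high, behind the work on the left. Origin: centre of its underside.
- gaskets: Bystander: loose stack of copper gasket rings, 49 mm in diameter, 10 mm high, to the right of the fixture. Origin: centre of its underside.
- pin0 (a joint): Sliding steel pin of the contour gauge at fixture y = 54 mm, 6 mm thick with a round end, along fixture x, 13.5 mm above the bench. Value: how far its end stands out past the template's edge (m): 0 is flush, it starts 2 to 3 mm proud. It is polished, stiff (about 1.5 N to push), stays where it is left and can go 1 mm below flush.
- pin1 (a joint): Sliding steel pin of the contour gauge at fixture y = 42 mm, 6 mm thick with a round end, along fixture x, 13.5 mm above the bench. Value: how far its end stands out past the template's edge (m): 0 is flush, it starts 2 to 3 mm proud. Moves like pin0.
- pin2 (a joint): Sliding steel pin of the contour gauge at fixture y = 30 mm, 6 mm thick with a round end, along fixture x, 13.5 mm above the bench. Value: how far its end stands out past the template's edge (m): 0 is flush, it starts 2 to 3 mm proud. Moves like pin0.
- pin3 (a joint): Sliding steel pin of the contour gauge at fixture y = 18 mm, 6 mm thick with a round end, along fixture x, 13.5 mm above the bench. Value: how far its end stands out past the template's edge (m): 0 is flush, it starts 2 to 3 mm proud. Moves like pin0.
- pin4 (a joint): Sliding steel pin of the contour gauge at fixture y = 6 mm, 6 mm thick with a round end, along fixture x, 13.5 mm above the bench. Value: how far its end stands out past the template's edge (m): 0 is flush, it starts 2 to 3 mm proud. Moves like pin0.
- pin5 (a joint): Sliding steel pin of the contour gauge at fixture y = -6 mm, 6 mm thick with a round end, along fixture x, 13.5 mm above the bench. Value: how far its end stands out past the template's edge (m): 0 is flush, it starts 2 to 3 mm proud. Moves like pin0.
- pin6 (a joint): Sliding steel pin of the contour gauge at fixture y = -18 mm, 6 mm thick with a round end, along fixture x, 13.5 mm above the bench. Value: how far its end stands out past the template's edge (m): 0 is flush, it starts 2 to 3 mm proud. Moves like pin0.
- pin7 (a joint): Sliding steel pin of the contour gauge at fixture y = -30 mm, 6 mm thick with a round end, along fixture x, 13.5 mm above the bench. Value: how far its end stands out past the template's edge (m): 0 is flush, it starts 2 to 3 mm proud. Moves like pin0.
- pin8 (a joint): Sliding steel pin of the contour gauge at fixture y = -42 mm, 6 mm thick with a round end, along fixture x, 13.5 mm above the bench. Value: how far its end stands out past the template's edge (m): 0 is flush, it starts 2 to 3 mm proud. Moves like pin0.
- pin9 (a joint): Sliding steel pin of the contour gauge at fixture y = -54 mm, 6 mm thick with a round end, along fixture x, 13.5 mm above the bench. Value: how far its end stands out past the template's edge (m): 0 is flush, it starts 2 to 3 mm proud. Moves like pin0.
Things that resemble listed ones, but are neither listed nor needed, are in the scene too. What is shaped like the stylus but blue or orange is not meant.

How it is judged (in metres and radians):
On the way, in this order (a step that is already met when the one before it is completed fails the run):
1. the upright stylus touches the template's straight start stretch beside the bulge (contact force between stylus and fixture above 0.3 N and height (world z) of stylus below 0.0185 m and y of stylus in the frame of fixture between 0.058 and 0.086 m and x of stylus in the frame of fixture between -0.01 and -0.003 m and angle between stylus's own z axis and vertical below 0.35 rad), for 0.1 s.
2. the stylus touches at the middle of the edge, the pins of the bulge half being flush (contact force between stylus and fixture above 0.3 N and height (world z) of stylus below 0.0185 m and y of stylus in the frame of fixture between -0.012 and 0.012 m and value of joint each of pin0, pin1, pin2, pin3 below 0.0015 m), for 0.05 s.
3. the stylus touches the straight finish stretch beyond the hollow, all pins being flush (contact force between stylus and fixture above 0.3 N and height (world z) of stylus below 0.0185 m and y of stylus in the frame of fixture between -0.086 and -0.058 m and x of stylus in the frame of fixture between -0.01 and -0.003 m and value of joint each of pin0, pin1, pin2, pin3, pin4, pin5, pin6, pin7, pin8, pin9 below 0.0015 m), for 0.1 s.
At the end, for the whole second after the job is handed in: All ten pins stand less than 1.5 mm proud of the template's edge; the stylus is released and at rest, upright within 0.08 rad in its holder, its collar on the block (lower end within 2.5 mm of its home height of 4 mm, within 6 mm of the hole's axis) (value of joint each of pin0, pin1, pin2, pin3, pin4, pin5, pin6, pin7, pin8, pin9 below 0.0015 m and z of stylus in the frame of holder between 0.001 and 0.0065 m and horizontal distance between stylus and holder below 0.006 m and angle between stylus's own z axis and vertical below 0.08 rad and linear speed of stylus below 0.02 m/s and contact force between the fingers and stylus below 0.1 N); the robot touches nothing.
It fails at once if the stylus presses the fixture with more than 25 N (contact force between stylus and fixture above 25 N).
It fails at once if the lowered stylus comes more than about 7 mm away from the edge between the first and the last pin (height (world z) of stylus below 0.0185 m and ((y of stylus in the frame of fixture between -0.054 and -0.042 m and x of stylus in the frame of fixture between -0.06 and -0.0119 m) or (y of stylus in the frame of fixture between -0.042 and -0.03 m and x of stylus in the frame of fixture between -0.06 and -0.0091 m) or (y of stylus in the frame of fixture between -0.03 and -0.018 m and x of stylus in the frame of fixture between -0.06 and -0.0065 m) or (y of stylus in the frame of fixture between -0.018 and -0.006 m and x of stylus in the frame of fixture between -0.06 and -0.0109 m) or (y of stylus in the frame of fixture between -0.006 and 0.006 m and x of stylus in the frame of fixture between -0.06 and -0.0159 m) or (y of stylus in the frame of fixture between 0.006 and 0.018 m and x of stylus in the frame of fixture between -0.06 and -0.021 m) or (y of stylus in the frame of fixture between 0.018 and 0.03 m and x of stylus in the frame of fixture between -0.06 and -0.022 m) or (y of stylus in the frame of fixture between 0.03 and 0.042 m and x of stylus in the frame of fixture between -0.06 and -0.0215 m) or (y of stylus in the frame of fixture between 0.042 and 0.054 m and x of stylus in the frame of fixture between -0.06 and -0.0172 m))).
It fails at once if the fingers or the arm touch the fixture (contact force between any of the fingers, the arm and fixture above 0.5 N).
It fails at once if a bystander is shifted by more than 15 mm (distance of any of flange, gaskets from where it was at the start of the episode above 0.015 m).
It also fails if it takes over 72 s, if anything falls off the work surface, if the arm or the gripper's body presses on something with over 40 N, if the wrist force passes 120 N, or if a joint passes its speed limit or range.

## Working session

There is one attempt and no reset: what is moved stays moved. The work goes in short steps, Python scripts to look and compute and a shell command to move; the robot and the scene stay as the last step left them, time stands still between calls to the robot, and variables do not carry over. Pictures are saved under pics/ and viewed, and the job is handed in when it is done.

```bash
ls; mkdir -p pics
python3 - <<'E'
from rig import *
import cv2
s=read_state(); print({k:s[k] for k in ("time_s","position","tcp_rot","force","opening")})
for n in ("scene","top","wrist"):
    p,d=capture(n); cv2.imwrite(f"pics/{n}0.png",p[:,:,::-1]); i=camera_info(n); print(n,i)
E
```

```text
pics
{'time_s': 0.0, 'position': array([0.22607324, 0.58193504, 0.24056666]), 'tcp_rot': array([[ 3.62369299e-01,  9.32033915e-01, -1.12816380e-03],
       [ 9.32032169e-01, -3.62370853e-01, -1.84432187e-03],
       [-2.12778421e-03, -3.83159329e-04, -9.99997663e-01]]), 'force': array([-0.10305088, -0.44402555, -0.3984603 ]), 'opening': 1.0016829160979241}
scene {'vfov': 54.50448182229432, 'cx': 314.10583236291995, 'cy': 201.25703332055173, 'dist': array([-0.04268477,  0.        ,  0.        ,  0.        ,  0.        ]), 'R': array([[-0.43558697, -0.9001058 , -0.00857581],
       [-0.61836221,  0.30613936, -0.72381411],
       [ 0.65413467, -0.30998104, -0.68994173]]), 't': array([0.29671127, 0.37262044, 0.58142547])}
top {'vfov': 57.49254220199868, 'cx': 315.40206855937225, 'cy': 202.73013648153946, 'dist': array([0.00711957, 0.        , 0.        , 0.        , 0.        ]), 'R': array([[-0.01864016, -0.99909964, -0.038111  ],
       [-0.98191649,  0.02547536, -0.18759269],
       [ 0.18839468,  0.03392507, -0.98150728]]), 't': array([0.09267369, 0.53848074, 0.90938264])}
wrist {'vfov': 71.40746336063309, 'cx': 321.8329288037659, 'cy': 198.3942807378437, 'dist': array([-0.00066672,  0.        ,  0.        ,  0.        ,  0.        ]), 'tool_from_camera': array([[ 9.99999471e-01, -1.00316597e-03, -2.25812019e-04,
        -6.09767725e-04],
       [ 1.02523346e-03,  9.55854198e-01,  2.93839583e-01,
        -8.01765729e-02],
       [-7.89265036e-05, -2.93839659e-01,  9.55854721e-01,
        -1.43456631e-01],
       [ 0.00000000e+00,  0.00000000e+00,  0.00000000e+00,
         1.00000000e+00]])}
```

View pics/scene0.png

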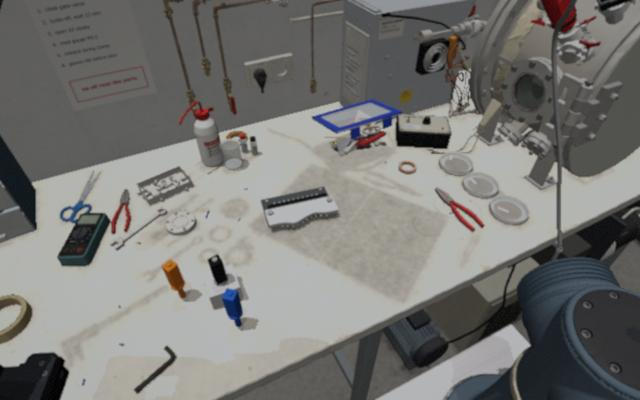

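View pics/top0.png

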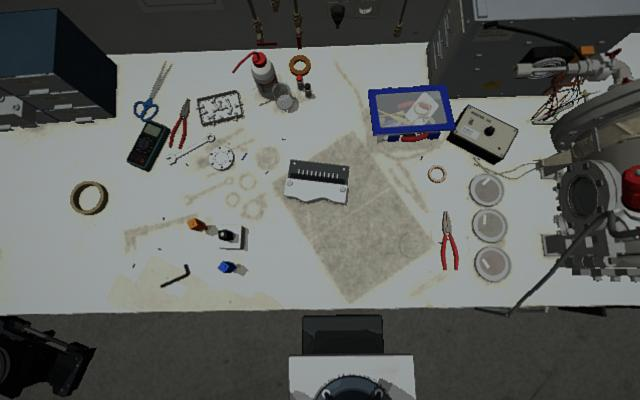

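View pics/wrist0.png

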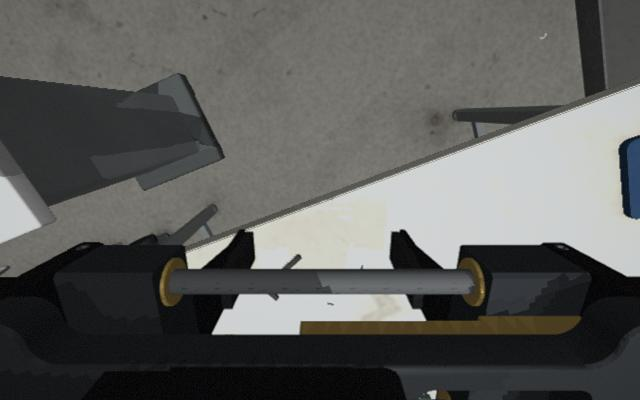

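The stylus candidates in the top picture are black at (226,236) standing in the aluminium block, orange at (196,224) and blue at (227,267). The black one in the holder fits the description. The fixture is at (318,183), the flange at about (222,158) and the gaskets at (437,174).

```bash
cat > h.py <<'E'
import numpy as np, cv2
from rig import *
def K(i):
    f=200/np.tan(np.radians(i["vfov"]/2)); return np.array([[f,0,i["cx"]],[0,f,i["cy"]],[0,0,1.]])
def pose(n,s=None):
    i=camera_info(n)
    if n!="wrist": return i["R"],i["t"],i
    T=np.eye(4);T[:3,:3]=s["tcp_rot"];T[:3,3]=s["position"]
    M=np.linalg.inv(T@i["tool_from_camera"]); return M[:3,:3],M[:3,3],i
def ray(uv,n,s=None):
    R,t,i=pose(n,s); q=cv2.undistortPoints(np.array(uv,float).reshape(-1,1,2),K(i),i["dist"]).reshape(-1,2)
    d=np.c_[q,np.ones(len(q))]@R; return -R.T@t,d
def atz(uv,z,n,s=None):
    c,d=ray(uv,n,s); return c+d*((z-c[2])/d[:,2])[:,None]
def proj(X,n,s=None):
    R,t,i=pose(n,s); return cv2.projectPoints(np.array(X,float).reshape(-1,3),cv2.Rodrigues(R)[0],t,K(i),i["dist"])[0].reshape(-1,2)
def crop(p,x0,y0,x1,y1,k,f): cv2.imwrite(f,cv2.resize(p[y0:y1,x0:x1,::-1],None,fx=k,fy=k,interpolation=cv2.INTER_CUBIC))
E
python3 - <<'E'
from h import *
p,d=capture("top"); crop(p,170,140,370,290,4,"pics/top1.png")
for l in ("stylus","holder","fixture","edge_start","edge_finish","flange","gaskets"):
    for c in ("top",):
        print(l,[(round(r["score"],2),np.round(r["centre"],4),np.round(proj(r["centre"],c)[0])) for r in spot_in(l,c)[:4]])
p,d=capture("scene"); crop(p,150,170,350,330,4,"pics/scene1.png")
for l in ("stylus","holder"):
        c="scene";print(l,[(round(r["score"],2),np.round(r["centre"],4),np.round(proj(r["centre"],c)[0])) for r in spot_in(l,c)[:4]])
E
```

```text
stylus [(0.74, array([0.4578, 0.3052, 0.1015]), array([225., 234.])), (0.7, array([0.4831, 0.3839, 0.0907]), array([196., 225.])), (0.47, array([0.377 , 0.3022, 0.1046]), array([225., 267.]))]
holder [(0.93, array([0.4546, 0.2977, 0.0453]), array([234., 237.]))]
fixture [(0.79, array([0.6084, 0.0815, 0.0261]), array([315., 180.]))]
edge_start [(0.63, array([0.6085, 0.0754, 0.0271]), array([317., 180.]))]
edge_finish [(0.69, array([0.6063, 0.0815, 0.0259]), array([315., 181.]))]
flange [(0.66, array([0.6052, 0.0801, 0.0253]), array([316., 181.])), (0.62, array([0.6876, 0.347 , 0.01  ]), array([222., 157.]))]
gaskets []
stylus [(0.96, array([0.4474, 0.3087, 0.0877]), array([219., 270.])), (0.94, array([0.4789, 0.3883, 0.0781]), array([174., 276.])), (0.92, array([0.3722, 0.3058, 0.0818]), array([233., 303.]))]
holder [(0.8, array([0.4362, 0.3205, 0.0445]), array([219., 290.]))]
```

View pics/top1.png

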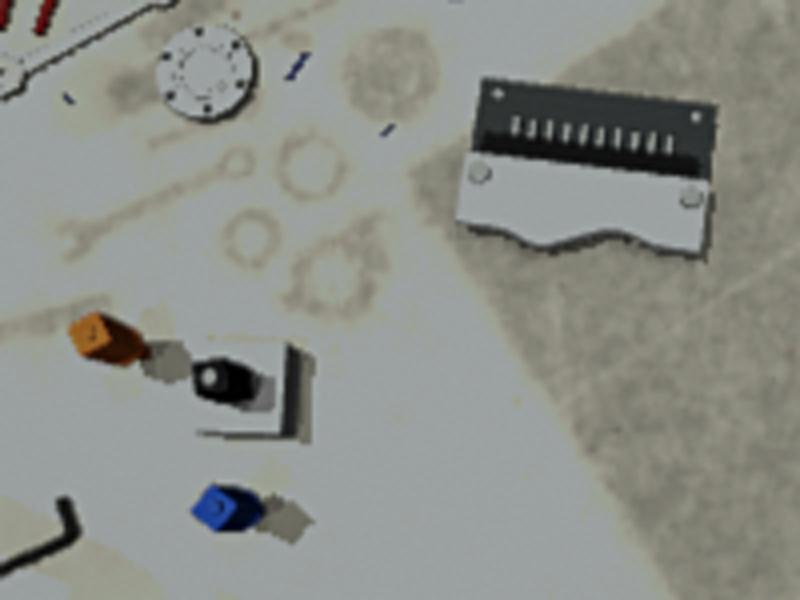

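View pics/scene1.png

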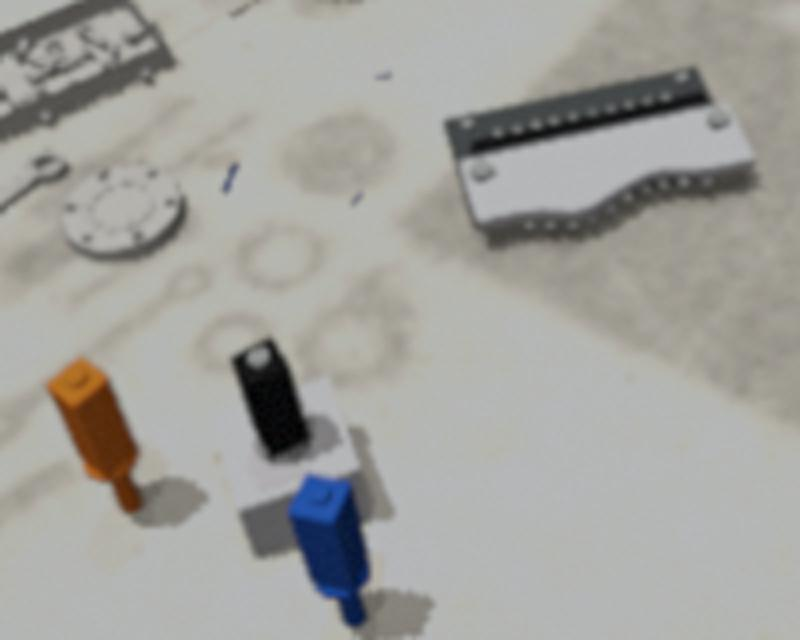

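```bash
python3 -m jog '-0.022 0.037 -0.005 0 0 0 1;-0.044 0.075 -0.01 0 0 0 0.8;-0.066 0.112 -0.015 0 0 0 0.6;-0.088 0.149 -0.02 0 0 0 0.6;-0.11 0.186 -0.025 0 0 0 0.6;-0.132 0.224 -0.03 0 0 0 0.6;-0.155 0.261 -0.03 0 0 0 0.6;-0.177 0.298 -0.03 0 0 0 0.6'
python3 - <<'E'
from h import *
s=read_state();print(s["position"],s["time_s"])
p,d=capture("wrist"); crop(p,0,0,640,400,1.25,"pics/w1.png")
for l in ("stylus","holder"):
        c="wrist";print(l,[(round(r["score"],2),np.round(r["centre"],4),np.round(proj(r["centre"],c,s)[0])) for r in spot_in(l,c)[:4]])
E
```

```text
time_s: 1.7
position: [0.4409, 0.3084, 0.2719]
tcp_rot: [[0.362, 0.932, 0.001], [0.932, -0.362, 0.0], [0.001, 0.001, -1.0]]
force: [0.4, -0.8, 0.5]
opening: 0.603
[0.44091324 0.30838145 0.27189623] 1.7
stylus [(0.85, array([0.455 , 0.3107, 0.1097]), array([329., 197.])), (0.84, array([0.4835, 0.3917, 0.0988]), array([401., 192.])), (0.79, array([0.3773, 0.3072, 0.1027]), array([300., 133.]))]
holder [(0.94, array([0.4427, 0.3123, 0.047 ]), array([325., 175.]))]
```

View pics/w1.png

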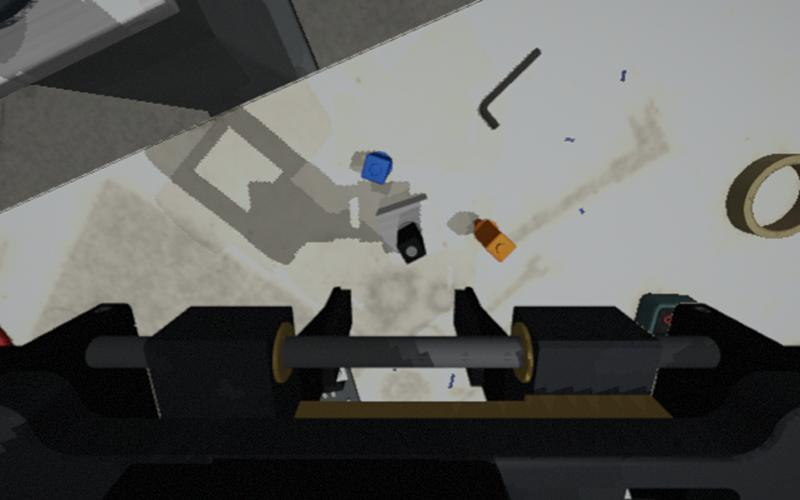

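Run:
```python
from h import *
s=read_state()
p,d=capture("wrist"); crop(p,270,110,420,222,5,"pics/w2.png")
print(np.round(s["position"],4))
for r in silhouettes("stylus","wrist")[:3]:
    m=r["region"]; v,u=np.nonzero(m); print(r["score"],u.mean(),v.mean(),m.sum(), 
      [float(x) for x in np.percentile(d[m],[2,10,50,90])])
    zw=[]
    pts=atz(np.c_[u,v],0,"wrist",s); c=ray([[0,0]],"wrist",s)[0]
    R,t,i=pose("wrist",s); q=cv2.undistortPoints(np.c_[u,v].astype(float).reshape(-1,1,2),K(i),i["dist"]).reshape(-1,2)
    X=(np.c_[q,np.ones(len(q))]*d[v,u][:,None]-t)@R
    for lo,hi in((0.104,0.125),(0.09,0.10401)):
        k=(X[:,2]>lo)&(X[:,2]<hi)
        if k.sum()>8:
            rect=cv2.minAreaRect(X[k][:,:2].astype(np.float32)*1000); print(k.sum(),X[k].mean(0),rect)
```

```text
[0.4414 0.3082 0.2717]
0.97 327.73839009287923 192.92724458204336 646 [0.317820742726326, 0.31911255419254303, 0.32438674569129944, 0.3753969818353653]
348 [0.45777847 0.30931894 0.10837477] ((458.66253662109375, 308.9844055175781), (22.22614860534668, 21.84967803955078), 7.39188289642334)
64 [0.4503518  0.3110746  0.09744152] ((452.3582763671875, 313.55523681640625), (28.44000816345215, 13.457709312438965), 54.1218376159668)
0.97 393.42937853107344 190.2189265536723 708 [0.321024848818779, 0.32243247926235197, 0.3291892111301422, 0.3818464130163193]
203 [0.48785683 0.38769345 0.10539254] ((487.76837158203125, 387.6490173339844), (20.635770797729492, 20.663236618041992), 27.678476333618164)
192 [0.48380178 0.38582382 0.10102414] ((487.5710754394531, 387.68719482421875), (21.855445861816406, 21.985885620117188), 26.289094924926758)
0.95 301.2020618556701 133.23505154639176 485 [0.2997347438335419, 0.3007822811603546, 0.3041735887527466, 0.3446620225906373]
236 [0.37882383 0.30622748 0.1053958 ] ((378.9143371582031, 305.9072265625), (20.317577362060547, 20.785600662231445), 50.275577545166016)
166 [0.37880099 0.30716059 0.10290356] ((379.12066650390625, 305.9410095214844), (21.5703182220459, 21.926769256591797), 51.13296127319336)
```

View pics/w2.png

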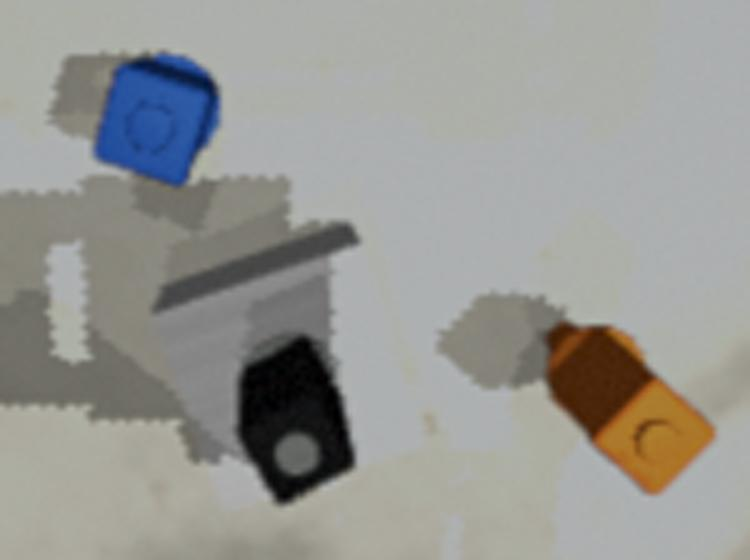

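Handle top centre is at (0.4587, 0.3090) and z 0.108, which matches 4+104 mm. Its sides lie at 7.4°. The black stylus in the block is confirmed. I'll put the jaws along world x, turning +61.4° about tool z, and come down over it.

```bash
python3 -m jog '0.001 0.003 0.01 0 0 10.3 0.55;0.003 0.006 0.02 0 0 20.6 0.55;0.004 0.008 0.03 0 0 30.9 0.55;0.005 0.011 0.04 0 0 41.2 0.55;0.006 0.013 0.05 0 0 51.4 0.55;0.007 0.0158 0.06 0 0 61.4 0.55;0.007 0.0158 0.09 0 0 61.4 0.55;0.007 0.0158 0.12 0 0 61.4 0.55'
python3 - <<'E'
from h import *
s=read_state();print(s["position"],s["tcp_rot"][:2,0],s["joint_positions"])
p,d=capture("wrist"); crop(p,120,100,520,400,2,"pics/w3.png")
E
```

```text
time_s: 2.95
position: [0.4565, 0.3119, 0.1512]
tcp_rot: [[0.991, 0.13, 0.001], [0.13, -0.991, 0.001], [0.001, -0.001, -1.0]]
force: [0.9, -0.4, 0.1]
opening: 0.547
[0.45654998 0.31187366 0.15115691] [0.991481   0.13024793] [2.27466235e+01 3.18315658e+01 9.74081513e+01 2.30622656e-02
 5.06991380e+01 1.52480867e+01]
```

View pics/w3.png

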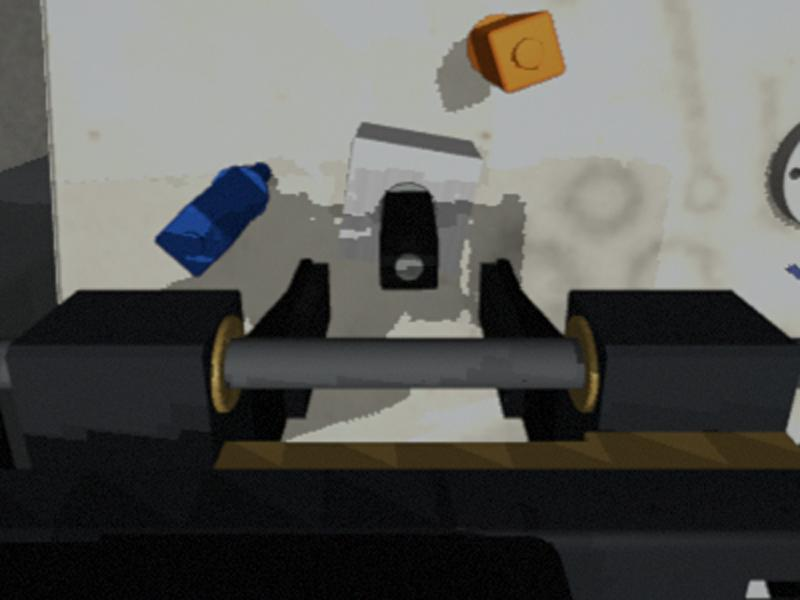

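Run:
```python
from h import *
s=read_state();print(s["position"])
print(atz([[324.5,233.5]],0.110,"wrist",s))
for r in silhouettes("stylus","wrist")[:3]:
    m=r["region"]; v,u=np.nonzero(m); print(r["score"],u.mean(),v.mean())
p,d=capture("wrist")
print(d[225:240,324])
```

```text
[0.45405323 0.31061341 0.14734881]
[[0.4562923  0.30940017 0.11      ]]
0.81 227.65891062929666 208.5965097831835
0.72 323.34418604651165 219.0544850498339
0.55 376.92418300653594 124.64248366013072
[0.19732505 0.19893982 0.19941066 0.19609763 0.19568215 0.19589682
 0.19702056 0.19548126 0.19558714 0.19669776 0.1986582  0.19824614
 0.19686183 0.19786529 0.2017404 ]
```

```bash
python3 -m jog '0.001 0.002 0.03 0 0 0 0.5;0.001 0.002 0.055 0 0 0 0.5;0.001 0.002 0.07 0 0 0 0.5;0.001 0.002 0.079 0 0 0 0.5;0.001 0.002 0.079 0 0 0 0.5'
python3 - <<'E'
from h import *
s=read_state();print(s["position"])
p,d=capture("wrist"); crop(p,120,100,520,400,2,"pics/w4.png")
E
```

```text
time_s: 3.72
position: [0.4586, 0.3087, 0.0727]
tcp_rot: [[0.992, 0.128, 0.0], [0.128, -0.992, 0.0], [0.0, -0.0, -1.0]]
force: [0.7, -0.3, -0.8]
opening: 0.5
[0.4586146  0.30872484 0.07265659]
```

View pics/w4.png

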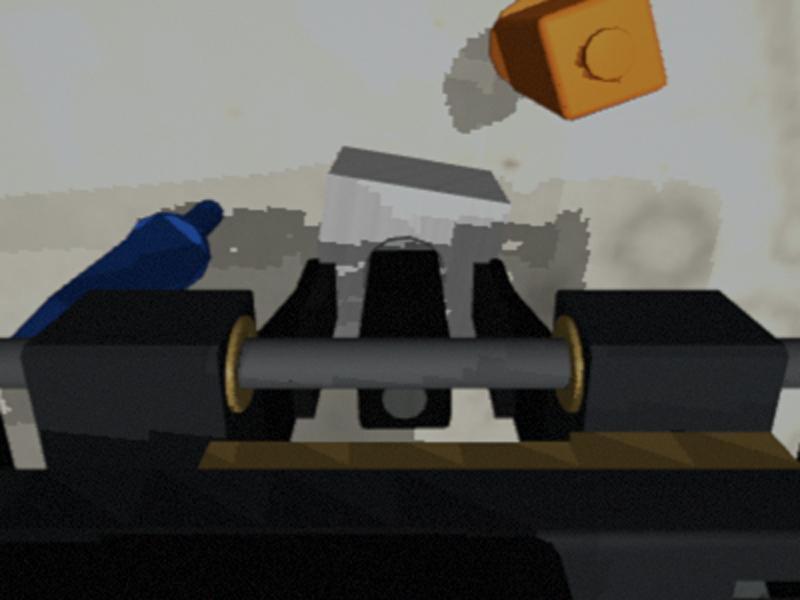

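```bash
python3 -m jog '0 0 0 0 0 0 0.2;0 0 0 0 0 0 0.2;0 0 0 0 0 0 0.2;0 0 0 0 0 0 0.2'; python3 -c "
from rig import *
for i in range(3):
  s=read_state();print(s['position'],s['opening'],s['force'])"
```

```text
time_s: 4.28
position: [0.4587, 0.3086, 0.0729]
tcp_rot: [[0.992, 0.128, 0.0], [0.128, -0.992, 0.0], [0.001, -0.0, -1.0]]
force: [0.3, -0.0, 2.3]
opening: 0.253
[0.45872389 0.30856211 0.07290466] 0.25341056677461343 [ 0.34728068 -0.04962781  2.32559552]
[0.45872389 0.30856211 0.07290466] 0.25341056677461343 [ 0.34728068 -0.04962781  2.32559552]
[0.45872389 0.30856211 0.07290466] 0.25341056677461343 [ 0.34728068 -0.04962781  2.32559552]
```

```bash
python3 -m jog '0 0 -0.02 0 0 0 0.2;0 0 -0.05 0 0 0 0.2;0 0 -0.085 0 0 0 0.2;0 0 -0.12 0 0 0 0.2;0 0 -0.14 0 0 0 0.2'
python3 - <<'E'
from h import *
s=read_state();print(s["position"],s["opening"],s["force"])
P=atz([[284.2,194.5],[346.2,202.5]],0.027,"top"); print(P, np.linalg.norm(P[0]-P[1]), np.degrees(np.arctan2(*(P[0]-P[1])[[1,0]])))
E
```

```text
time_s: 4.9
position: [0.4588, 0.3086, 0.2141]
tcp_rot: [[0.992, 0.128, 0.002], [0.128, -0.992, 0.001], [0.002, -0.0, -1.0]]
force: [-0.4, 0.1, -1.6]
opening: 0.254
[0.45884147 0.308628   0.21410693] 0.253822589454801 [-0.41600025  0.12160235 -1.62142011]
[[ 0.5704513   0.16639086  0.027     ]
 [ 0.54382824 -0.00171472  0.027     ]] 0.17020067740685324 81.0007470178806
```

```bash
python3 -m jog '0.002 0.03 0 0 0 3 0.2;0.004 0.07 0 0 0 6 0.2;0.006 0.11 0.01 0 0 9 0.2;0.008 0.15 0.03 0 0 12 0.2;0.010 0.19 0.05 0 0 15 0.2;0.0108 0.215 0.064 0 0 16.4 0.2;0.0108 0.2209 0.064 0 0 16.4 0.2;0.0108 0.2209 0.064 0 0 16.4 0.2'
python3 - <<'E'
from h import *
s=read_state();print(s["position"],s["opening"],s["force"])
p,d=capture("wrist"); cv2.imwrite("pics/w5raw.png",p[:,:,::-1]); np.savez("w5.npz",p=p,d=d,pos=s["position"],rot=s["tcp_rot"]); crop(p,0,0,640,400,1.25,"pics/w5.png");crop(p,330,50,530,200,4,"pics/w5c.png")
print([ (r["score"],r["centre"]) for r in spot_in("fixture","wrist")])
E
```

```text
time_s: 5.9
position: [0.4976, 0.091, 0.1488]
tcp_rot: [[0.988, -0.158, 0.0], [-0.158, -0.988, 0.0], [-0.0, -0.0, -1.0]]
force: [0.8, -0.1, -1.0]
opening: 0.252
[0.49758919 0.09100473 0.14879331] 0.25186324189065046 [ 0.78913563 -0.08293239 -0.97971492]
[(0.71, [0.6086, 0.1033, 0.0282]), (0.35, [0.6271, 0.0419, 0.0128])]
```

View pics/w5.png

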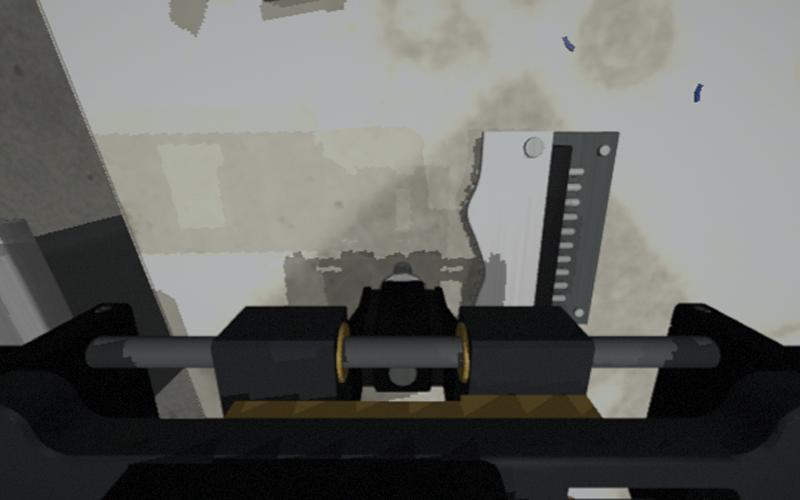

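View pics/w5c.png

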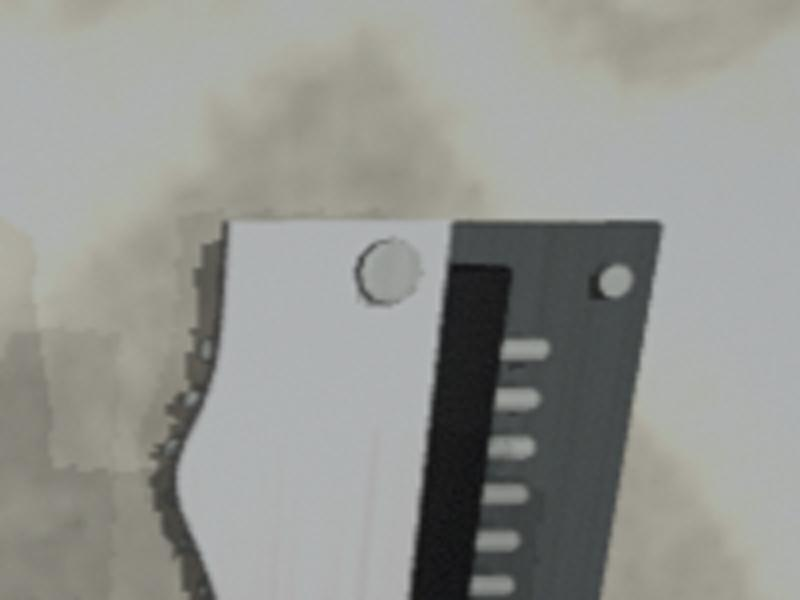

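Run:
```python
from h import *
z=np.load("w5.npz");p=z["p"];d=z["d"];s={"position":z["pos"],"tcp_rot":z["rot"]}
R,t,i=pose("wrist",s)
vv,uu=np.mgrid[100:246,360:480]; q=cv2.undistortPoints(np.c_[uu.ravel(),vv.ravel()].astype(float).reshape(-1,1,2),K(i),i["dist"]).reshape(-1,2)
X=((np.c_[q,np.ones(len(q))]*d[vv,uu].ravel()[:,None]-t)@R).reshape(vv.shape+(3,))
H=X[:,:,2]
print(np.median(H[20:100,50:70]),np.median(H[:,0:10]))
g=p[100:246,360:480].mean(2)
for r in range(4,146,10): print(r+100,g[r,8:40].astype(int), (H[r,8:40]*1000).astype(int))
```

```text
0.027259597246561504 0.0002488159973139569
104 [161 158 157 155 154 152 146 143 142 141 140 138 140 141 140 142 144 141
 141 144 145 146 144 143 144 141 140 139 138 140 141 142] [-1  0  1  0 -1  1  0  0  0 -1  0  0  0  1  1  0  0  0  1  0  0  0  0  1
  1  0  1  0  0  0  0  1]
114 [148 147 147 147 148 148 144 140 140 139 139 141 111  89  88  89  84  73
 108 160 174 176 175 176 176 175 176 176 175 176 176 175] [ 0  0  0  0  0  1  0  0  0  0  1  0  0  1  0  0  0 21 26 28 26 27 27 27
 27 26 26 26 27 27 27 26]
124 [148 147 148 148 149 148 149 142 140 140 137 110  88  84  88  87  73  89
 147 172 176 176 176 176 176 176 176 176 176 176 176 176] [  0   0   0   1   0   0   0   0   0   0   0   1   0   0   0   0  21  25
  26  27  27  26 292  28  28  27  27  27  27  26  26  26]
134 [151 151 151 150 146 143 143 144 146 142 113  90  86  84  73  65  78 146
 173 177 176 175 176 176 176 176 176 177 176 177 176 175] [ 0  1  0  0  0  0  0  1  0  0  1  0  0 -1  0 20 25 26 27 26 27 27 27 27
 26 27 27 27 27 26 26 27]
144 [147 140 136 135 135 134 134 133 110  88  85  85  85  74  80 148 174 177
 176 177 177
[... 1848 characters left out ...]
 65  66  68  70  70  69  69  69  70  68  59
  63  85 107 111 109 109 109 109 110 109 107 110 111 109] [ 1  0  0  0  0  0  0  0  1  0  1  0  0  0  0  0  0 21 25 27 27 28 26 26
 26 28 26 26 27 26 27 27]
234 [104  76  67  68  66  67  67  65  64  65  65  66  64  61  62  87 105 109
 111 110 110 110 108 108 109 109 108 108 107 111 108 107] [  0   0   1   0   0   1   0   0   0   1   0   0  19  21  25  28  28  27
  28 292  27  26  26  26  28  27  27  26  26  27  27  28]
244 [77 58 54 58 55 55 57 55 55 52 48 51 72 83 84 82 84 84 85 86 85 84 83 84
 84 83 85 82 84 85 84 82] [  0   1   1   0   0   0   1   0   0   0  21  26  27  27  27  27  26  26
  28  26 292  26  27  28  27  27  27  27  27  27  26  27]
```

```bash
cat > edge.py <<'E'
from h import *
z=np.load("w5.npz");p=z["p"];d=z["d"];s={"position":z["pos"],"tcp_rot":z["rot"]}
g=cv2.GaussianBlur(p.astype(np.float32).mean(2),(3,3),0)
F=[];B=[];E=[]
for v in range(108,244):
    # plate level: start inside at u
    u0=415
    if 195<v<260: u0=408
    lev=np.median(g[v,u0-4:u0+4])
    # left
    u=u0
    while True:
        u-=1
        if g[v,u]<0.75*np.median(g[v,u+3:u+7]) or u<330: break
    hi=np.median(g[v,u+4:u+8]); lo=g[v,u-4:u+1].min(); th=(hi+lo)/2
    k=u+3
    while g[v,k]>th:k-=1
    F.append((k+(th-g[v,k])/(g[v,k+1]-g[v,k]),v))
    u=u0
    # right edge (plate -> black)
    seg=g[v,420:470]; 
    k=np.argmax(seg<60); th=(np.median(seg[max(0,k-8):max(1,k-3)])+seg[k+1:k+6].min())/2
    j=420+k
    while g[v,j]<th:j-=1
    B.append((j+(g[v,j]-th)/(g[v,j]-g[v,j+1]),v))
F=np.array(F);B=np.array(B)
E
python3 - <<'E'
from edge import *
FP=atz(F,.027,"wrist",s)[:,:2];BP=atz(B,.027,"wrist",s)[:,:2]
# B line ransac-ish
vx=cv2.fitLine(BP[15:].astype(np.float32),cv2.DIST_HUBER,0,.001,.001).ravel()
print("back yaw",np.degrees(np.arctan2(vx[1],vx[0])))
# end edge: columns
e=[]
for u in range(392,438):
    col=g[98:116,u]; k=np.argmax(np.diff(col)); e.append((u,98+k+.5))
EP=atz(e,.027,"wrist",s)[:,:2]; w=cv2.fitLine(EP.astype(np.float32),cv2.DIST_HUBER,0,.001,.001).ravel(); print("end yaw",np.degrees(np.arctan2(w[1],w[0])),w[2:])
ps=cv2.fitLine(FP[2:20].astype(np.float32),cv2.DIST_HUBER,0,.001,.001).ravel();print("start yaw",np.degrees(np.arctan2(ps[1],ps[0])))
for y in (-9,):
    a=np.radians(y); X=np.array([np.cos(a),np.sin(a)]);Y=np.array([-X[1],X[0]])
    y84=(w[2:]@Y).mean(); 
    fy=FP@Y-y84+.084; fx=FP@X
    x0=np.median(fx[fy>.063]); 
    print("origin",x0*X+(y84-.084)*Y)
    o=np.argsort(-fy)
    for k in o[::5]: print(round(fy[k]*1e3,1),round((fx[k]-x0)*1e3,1),F[k])
    print("back x", np.median(BP@X-x0), np.ptp((BP@X)[15:]))
E
```

```text
back yaw 81.268036
end yaw -9.116714 [0.5924939  0.16440478]
start yaw 80.70116
origin [0.55701729 0.08497665]
81.0 0.3 [387.09390259 108.        ]
76.7 0.0 [386.46835327 113.        ]
72.3 0.0 [386.12252808 118.        ]
67.9 -0.0 [385.78125 123.     ]
63.4 -0.0 [385.47067261 128.        ]
58.9 -0.3 [384.83520508 133.        ]
54.4 -0.4 [384.37741089 138.        ]
49.8 -1.3 [383.11349487 143.        ]
45.1 -2.4 [381.63531494 148.        ]
40.4 -4.2 [379.49371338 153.        ]
35.6 -6.3 [377.01004028 158.        ]
30.8 -7.9 [375.06878662 163.        ]
26.0 -8.8 [373.82254028 168.        ]
21.1 -8.4 [373.99777222 173.        ]
16.1 -6.8 [375.37493896 178.        ]
11.1 -4.5 [377.44067383 183.        ]
6.0 -2.1 [379.59609985 188.        ]
0.9 0.2 [381.54623413 193.        ]
-4.3 2.2 [383.29806519 198.        ]
-9.6 19.0 [399.66513062 203.        ]
-14.8 5.8 [386.13696289 208.        ]
-20.2 24.8 [404.54376221 213.        ]
-25.7 25.2 [404.53210449 218.        ]
-31.1 25.7 [404.52429199 223.        ]
-36.7 25.3 [403.71511841 228.        ]
-42.3 25.6 [403.50952148 233.        ]
-48.0 26.1 [403.51376343 238.        ]
-53.7 25.5 [402.48449707 243.        ]
back x 0.05063068740888166 0.0007201836887503754
```

```bash
cat > edge2.py <<'E'
from edge import *
R,t,i=pose("wrist",s)
V,U=np.mgrid[0:400,0:640]; q=cv2.undistortPoints(np.c_[U.ravel(),V.ravel()].astype(float).reshape(-1,1,2),K(i),i["dist"]).reshape(-1,2)
H=((np.c_[q,np.ones(len(q))]*d.ravel()[:,None]-t)@R)[:,2].reshape(400,640)
F=[]
for v in range(108,246):
    u=360
    while not (H[v,u:u+4]>.0185).all(): u+=1
    hi=np.median(g[v,u+5:u+8]); lo=g[v,u-2:u+3].min(); th=(hi+lo)/2
    k=u-2+int(np.argmin(g[v,u-2:u+3]))
    while g[v,k+1]<th:k+=1
    F.append((k+(th-g[v,k])/(g[v,k+1]-g[v,k]),v))
F=np.array(F)
a=np.radians(-9.0); X=np.array([np.cos(a),np.sin(a)]);Y=np.array([-X[1],X[0]]);O=np.array([.55702,.08498])
fp=(atz(F,.027,"wrist",s)[:,:2]-O); fx=fp@X; fy=fp@Y
E
python3 - <<'E'
from edge2 import *
for k in range(0,len(fx),4): print(round(fy[k]*1e3,1),round(fx[k]*1e3,1))
E
```

```text
81.0 0.3
77.6 0.0
74.1 -0.0
70.6 -0.1
67.0 -0.0
63.4 -0.0
59.8 -0.2
56.2 -0.3
52.5 -0.9
48.8 -1.6
45.1 -2.4
41.3 -3.7
37.5 -5.4
33.7 -6.9
29.9 -8.2
26.0 -8.8
22.1 -8.6
18.1 -7.6
14.1 -5.8
10.1 -4.0
6.0 -2.1
1.9 -0.3
-2.2 1.4
-6.4 2.9
-10.6 4.6
-14.9 5.6
-19.1 7.7
-23.5 8.3
-27.8 8.5
-32.2 7.9
-36.7 6.7
-41.1 5.2
-45.7 3.9
-50.2 2.8
-54.8 1.8
```

```bash
python3 -m jog '0.012 -0.03 0 0 0 0 0.2;0.024 -0.06 0.01 0 0 0 0.2;0.036 -0.0754 0.02 0 0 0 0.2;0.0396 -0.0754 0.035 0 0 0 0.2;0.0396 -0.0754 0.055 0 0 0 0.2;0.0396 -0.0754 0.068 0 0 0 0.2;0.0396 -0.0754 0.0734 0 0 0 0.2;0.0396 -0.0754 0.0734 0 0 0 0.2'
python3 - <<'E'
from h import *
s=read_state();print(s["position"],s["opening"],s["force"])
p,d=capture("wrist"); crop(p,220,120,520,320,2.6,"pics/w6.png")
p,d=capture("scene"); crop(p,200,150,360,270,5,"pics/s6.png")
a=np.radians(-9.0); X=np.array([np.cos(a),np.sin(a)]);Y=np.array([-X[1],X[0]]);O=np.array([.55702,.08498])
e=s["position"][:2]-O; print(e@X,e@Y)
import os
from edge2 import fx,fy
o=np.argsort(fy); y=np.r_[-84,-75,-66,-60,fy[o][2:]*1e3,90]; x=np.r_[0,0,0,0.3,fx[o][2:]*1e3,0]
yy=np.arange(-84,90,.25); ex=np.interp(yy,y,x); ex=np.convolve(np.pad(ex,8,mode='edge'),np.ones(17)/17,'valid')
ex[yy>62]=0
def cen(c):
    k=abs(yy-c)<6; return (ex[k]-np.sqrt(36-(yy[k]-c)**2)).min()
print([(c,round(cen(c),1)) for c in range(72,-79,-3)])
E
```

```text
time_s: 7.0
position: [0.5483, 0.1587, 0.0748]
tcp_rot: [[0.988, -0.158, -0.001], [-0.158, -0.988, -0.0], [-0.001, 0.0, -1.0]]
force: [1.3, 0.3, -1.4]
opening: 0.247
[0.54825313 0.15866631 0.07480828] 0.24696143972215207 [ 1.34829029  0.33718328 -1.41618412]
-0.020186012053156212 0.07140766874952782
[(72, np.float64(-6.0)), (69, np.float64(-6.0)), (66, np.float64(-6.0)), (63, np.float64(-6.0)), (60, np.float64(-6.2)), (57, np.float64(-6.3)), (54, np.float64(-6.6)), (51, np.float64(-7.2)), (48, np.float64(-8.0)), (45, np.float64(-8.8)), (42, np.float64(-10.0)), (39, np.float64(-11.3)), (36, np.float64(-12.5)), (33, np.float64(-13.4)), (30, np.float64(-14.3)), (27, np.float64(-14.7)), (24, np.float64(-14.7)), (21, np.float64(-14.4)), (18, np.float64(-13.8)), (15, np.float64(-12.8)), (12, np.float64(-11.5)), (9, np.float64(-10.1)), (6, np.float64(-8.7)), (3, np.float64(-7.3)), (0, np.float64(-6.0)), (-3, np.float64(-4.8)), (-6, np.float64(-3.6)), (-9, np.float64(-2.4)), (-12, np.float64(-1.3)), (-15, np.float64(-0.6)), (-18, np.float64(0.6)), (-21, np.float64(1.9)), (-24, np.float64(2.3)), (-27, np.float64(2.5)), (-30, np.float64(2.2)), (-33, np.float64(1.5)), (-36, np.float64(0.6)), (-39, np.float64(-0.4)), (-42, np.float64(-1.3)), (-45, np.float64(-2.2)), (-48, np.float64(-2.9)), (-51, np.float64(-3.6)), (-54, np.float64(-4.3)), (-57, np.float64(-5.1)), (-60, np.float64(-5.6)), (-63, np.float64(-5.9)), (-66, np.float64(-6.0)), (-69, np.float64(-6.0)), (-72, np.float64(-6.0)), (-75, np.float64(-6.0)), (-78, np.float64(-6.0))]
```

View pics/s6.png

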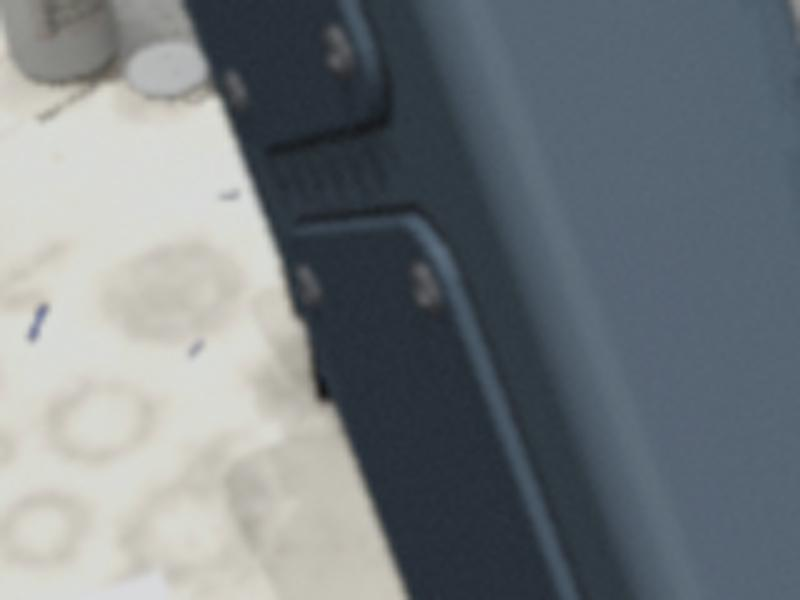

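View pics/w6.png

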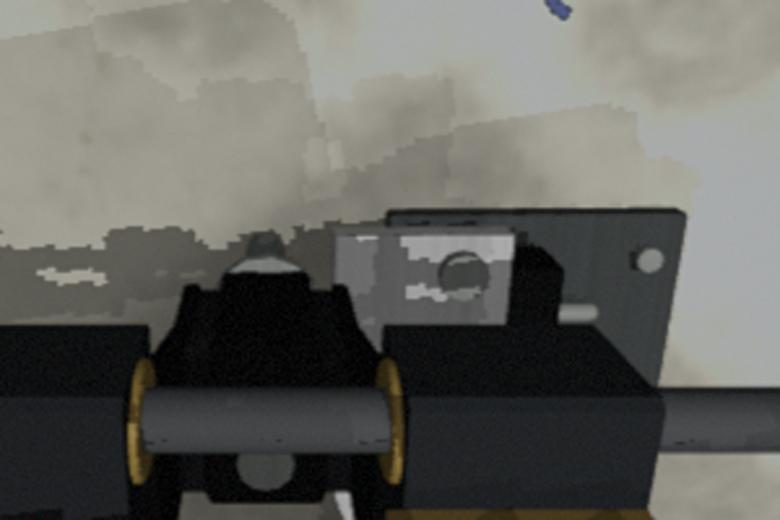

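The wrist picture shows the held shank at crop (265,245), clear of the template's start end at (335–515, 230). Next I ease in towards the edge at y = 72.

```bash
cat > st.py <<'E'
from h import *
a=np.radians(-9.0); X=np.array([np.cos(a),np.sin(a)]);Y=np.array([-X[1],X[0]]);O=np.array([.55702,.08498])
s=read_state(); e=s["position"][:2]-O; f=s["force"]
print("fix xy mm",np.round([e@X*1e3,e@Y*1e3],1),"z",round(s["position"][2]*1e3,1),"F fix",np.round([f[:2]@X,f[:2]@Y,f[2]],1),"M",np.round(s["moment"],2),"t",s["time_s"])
E
python3 st.py; python3 -m jog '0.003 0 0 0 0 0 0.2;0.006 0 0 0 0 0 0.2;0.009 0 0 0 0 0 0.2;0.011 0 0 0 0 0 0.2;0.012 0 0 0 0 0 0.2;0.012 0 0 0 0 0 0.2'>/dev/null; python3 st.py;  python3 -m jog '0.001 0 0 0 0 0 0.2;0.001 0 0 0 0 0 0.2;' >/dev/null; python3 st.py;  python3 -m jog '0.001 0 0 0 0 0 0.2;0.001 0 0 0 0 0 0.2' ; python3 st.py
```

```text
fix xy mm [-19.6  71.7] z 75.6 F fix [-0.9 -0.3 -2. ] M [-0.13  0.1  -0.02] t 7.1
fix xy mm [-8.  71.8] z 75.1 F fix [-0.5  0.3 -1.7] M [-0.1   0.15  0.05] t 7.85
fix xy mm [-6.9 71.8] z 75.2 F fix [-0.3 -0.4 -1.4] M [-0.11  0.09 -0.04] t 8.1
time_s: 8.35
position: [0.5618, 0.1569, 0.075]
tcp_rot: [[0.988, -0.157, -0.001], [-0.157, -0.988, -0.0], [-0.001, 0.0, -1.0]]
force: [-0.7, 1.2, -0.9]
opening: 0.252
fix xy mm [-6.5 71.8] z 75.0 F fix [-0.8  1.  -0.9] M [0.01 0.23 0.01] t 8.35
```

```bash
python3 -m jog '0.0007 0 0 0 0 0 0.2;0.0007 0 0 0 0 0 0.2' >/dev/null; python3 st.py;  python3 -m jog '0.0007 0 0 0 0 0 0.2;0.0007 0 0 0 0 0 0.2'>/dev/null ; python3 st.py
```

```text
fix xy mm [-6.4 71.7] z 74.9 F fix [-3.1  0.3 -0.8] M [0.06 0.64 0.01] t 8.6
fix xy mm [-6.2 71.7] z 74.8 F fix [-5.1  0.8  1.4] M [0.14 1.14 0.03] t 8.85
```

Contact comes at a command of about -6.1 mm and stiffness is about 3 N/mm, with a push of about 5 N now. I'll trace along the measured roller path in 3 mm rows.

```bash
python3 -m jog '0.0001 0.003 0 0 0 0 0.2;0.0001 0.006 0 0 0 0 0.2;0.0001 0.009 0 0 0 0 0.2;-0.0001 0.012 0 0 0 0 0.2;-0.0002 0.015 0 0 0 0 0.2;-0.0005 0.018 0 0 0 0 0.2;-0.0011 0.021 0 0 0 0 0.2;-0.0019 0.024 0 0 0 0 0.2' ; python3 st.py
```

```text
time_s: 9.85
position: [0.557, 0.1339, 0.0747]
tcp_rot: [[0.987, -0.158, -0.002], [-0.158, -0.987, 0.001], [-0.002, -0.001, -1.0]]
force: [-3.4, 3.8, -1.9]
opening: 0.252
fix xy mm [-7.7 48.3] z 74.7 F fix [-4.   3.2 -1.9] M [0.77 0.85 0.04] t 9.85
```

```bash
python3 -m jog '-0.0008 0.003 0 0 0 0 0.2;-0.002 0.006 0 0 0 0 0.2;-0.0032 0.009 0 0 0 0 0.2;-0.0044 0.012 0 0 0 0 0.2' >/dev/null; python3 st.py
```

```text
fix xy mm [-11.9  36.7] z 74.9 F fix [-4.5  4.3 -1.5] M [ 0.8   0.92 -0.01] t 10.35
```

```bash
python3 -m jog '-0.001 0.003 0 0 0 0 0.2;-0.0018 0.006 0 0 0 0 0.2;-0.0022 0.009 0 0 0 0 0.2;-0.0022 0.012 0 0 0 0 0.2;-0.0019 0.015 0 0 0 0 0.2;-0.0013 0.018 0 0 0 0 0.2' >/dev/null; python3 st.py
```

```text
fix xy mm [-14.1  17.8] z 74.6 F fix [-4.7  1.2 -0.8] M [0.3  1.04 0.03] t 11.1
```

```bash
python3 -m jog '0.001 0.003 0 0 0 0 0.2;0.0023 0.006 0 0 0 0 0.2;0.0037 0.009 0 0 0 0 0.2;0.0051 0.012 0 0 0 0 0.2;0.0065 0.015 0 0 0 0 0.2;0.0078 0.018 0 0 0 0 0.2' >/dev/null; python3 st.py
```

```text
fix xy mm [-6.3 -0.7] z 74.5 F fix [-5.3  0.8 -0.5] M [0.01 1.17 0.05] t 11.85
```

```bash
python3 -m jog '0.0012 0.003 0 0 0 0 0.2;0.0024 0.006 0 0 0 0 0.2;0.0036 0.009 0 0 0 0 0.2;0.0047 0.012 0 0 0 0 0.2;0.0057 0.015 0 0 0 0 0.2;0.0067 0.018 0 0 0 0 0.2' >/dev/null; python3 st.py
```

```text
fix xy mm [  0.5 -18.4] z 74.6 F fix [-5.4  0.4 -0.8] M [0.2  1.13 0.06] t 12.6
```

```bash
python3 -m jog '0.0012 0.003 0 0 0 0 0.2;0.0017 0.006 0 0 0 0 0.2;0.0019 0.009 0 0 0 0 0.2;0.0016 0.012 0 0 0 0 0.2;0.0009 0.015 0 0 0 0 0.2;0 0.018 0 0 0 0 0.2' >/dev/null; python3 st.py
```

```text
fix xy mm [  0.8 -35.7] z 74.7 F fix [-4.7  3.9 -2.6] M [0.78 0.96 0.08] t 13.35
```

```bash
python3 -m jog '-0.001 0.003 0 0 0 0 0.2;-0.0019 0.006 0 0 0 0 0.2;-0.0028 0.009 0 0 0 0 0.2;-0.0035 0.012 0 0 0 0 0.2;-0.0042 0.015 0 0 0 0 0.2;-0.0049 0.018 0 0 0 0 0.2' >/dev/null; python3 st.py
```

```text
fix xy mm [ -4.2 -53.6] z 74.7 F fix [-5.3  2.7 -1.4] M [0.55 0.98 0.02] t 14.1
```

```bash
python3 -m jog '-0.0008 0.003 0 0 0 0 0.2;-0.0013 0.006 0 0 0 0 0.2;-0.0016 0.009 0 0 0 0 0.2;-0.0017 0.012 0 0 0 0 0.2;-0.0017 0.015 0 0 0 0 0.2;-0.0017 0.018 0 0 0 0 0.2;-0.0017 0.018 0 0 0 0 0.2' >/dev/null; python3 st.py
```

```text
fix xy mm [ -5.3 -72.8] z 74.9 F fix [-5.2 -0.6 -2.8] M [-0.04  1.17 -0.02] t 14.975
```

```bash
python3 -m jog '-0.01 0 0 0 0 0 0.2;-0.03 0 -0.01 0 0 0 0.2;-0.045 0 -0.03 0 0 0 0.2;-0.06 -0.01 -0.05 0 0 0 0.2;-0.07 -0.03 -0.06 0 0 0 0.2;-0.08 -0.055 -0.07 0 0 0 0.2;-0.09 -0.072 -0.074 0 0 0 0.2;-0.09 -0.072 -0.074 0 0 0 0.2' >/dev/null; python3 st.py
python3 - <<'E'
from h import *
p,d=capture("wrist"); crop(p,340,80,540,230,4,"pics/w7.png")
p,d=capture("scene"); crop(p,240,170,360,250,6,"pics/s7.png")
p,d=capture("top"); crop(p,270,140,370,215,8,"pics/t7.png")
E
```

```text
fix xy mm [-93.    0.7] z 150.2 F fix [ 0.1 -0.3 -2.2] M [-0.16  0.04 -0.04] t 15.975
```

View pics/w7.png

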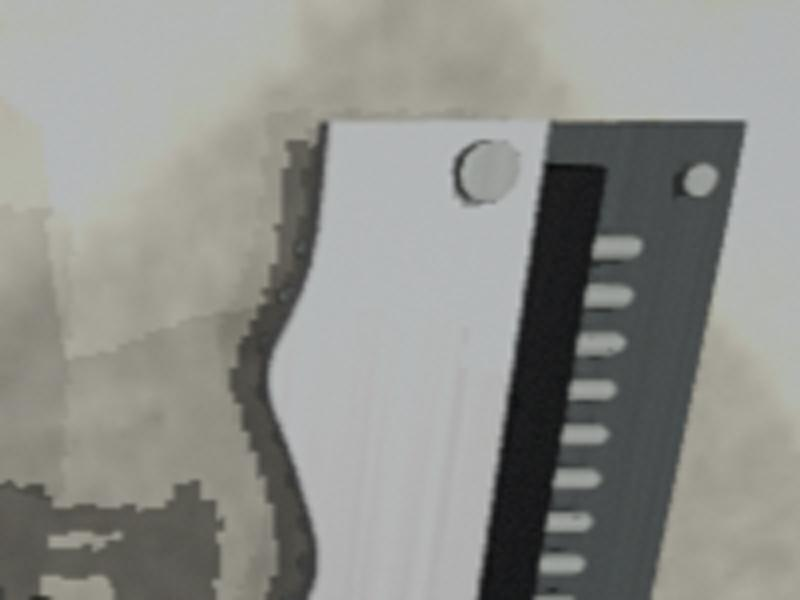

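View pics/s7.png

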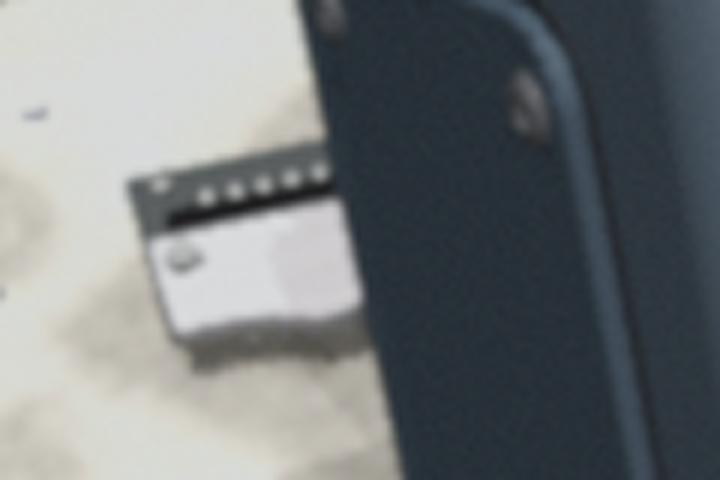

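View pics/t7.png

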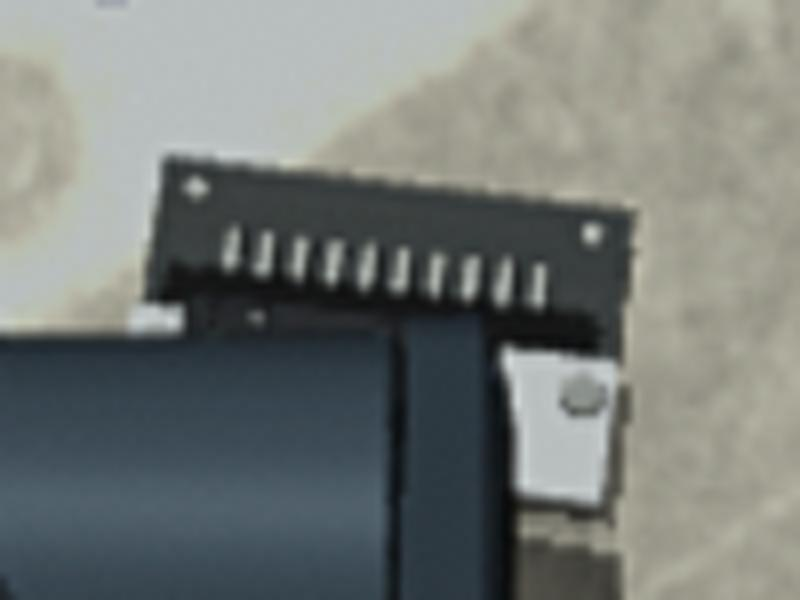

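Run:
```python
from h import *
a=np.radians(-9.0); X=np.array([np.cos(a),np.sin(a)]);Y=np.array([-X[1],X[0]]);O=np.array([.55702,.08498])
z=np.load("w5.npz");s5={"position":z["pos"],"tcp_rot":z["rot"]}
s=read_state();p,d=capture("wrist")
def ends(p,s,z=.015):
    g=p.astype(float).mean(2); out=[]
    for y in range(54,-50,-12):
        best=[]
        # sample along pin line in fixture x 60..95mm at z
        xs=np.arange(.060,.100,.0003)
        prof=np.zeros(len(xs))
        for dy in (-.001,0,.001):
            P=O+np.outer(xs,X)+(y*1e-3+dy)*Y
            uv=proj(np.c_[P,np.full(len(xs),z)],"wrist",s).astype(np.float32)
            prof+=cv2.remap(g.astype(np.float32),uv[:,0].reshape(1,-1),uv[:,1].reshape(1,-1),cv2.INTER_LINEAR).ravel()/3
        gr=np.gradient(cv2.GaussianBlur(prof.reshape(1,-1),(9,1),0).ravel()); k=np.argmin(gr); out.append((y,round(xs[k]*1e3,1),int(prof.max()),uv[k].round().tolist()))
    return out
for a_,b_ in zip(ends(z["p"],s5),ends(p,s)): print(a_,b_)
```

```text
(54, np.float64(82.5), 148, [467.0, 136.0]) (54, np.float64(84.3), 153, [501.0, 139.0])
(42, np.float64(81.9), 148, [464.0, 149.0]) (42, np.float64(84.3), 153, [499.0, 151.0])
(30, np.float64(82.5), 148, [463.0, 161.0]) (30, np.float64(84.3), 154, [497.0, 163.0])
(18, np.float64(82.5), 133, [462.0, 172.0]) (18, np.float64(84.6), 153, [495.0, 175.0])
(6, np.float64(82.2), 135, [460.0, 184.0]) (6, np.float64(84.6), 154, [493.0, 186.0])
(-6, np.float64(82.5), 135, [458.0, 195.0]) (-6, np.float64(84.6), 155, [491.0, 197.0])
(-18, np.float64(82.2), 135, [456.0, 206.0]) (-18, np.float64(84.6), 155, [489.0, 208.0])
(-30, np.float64(82.2), 135, [455.0, 217.0]) (-30, np.float64(84.6), 154, [487.0, 219.0])
(-42, np.float64(82.8), 136, [454.0, 227.0]) (-42, np.float64(84.6), 154, [485.0, 229.0])
```

All visible pins' back ends moved about 2 mm and now lie on one line at 84.3–84.6 mm, so they are evenly flush. I'll return above the holder.

```bash
python3 -m jog '-0.006 -0.03 0 0 0 -3 0.2;-0.013 -0.07 0 0 0 -6 0.2;-0.02 -0.11 0 0 0 -9 0.2;-0.028 -0.15 0 0 0 -12 0.2;-0.034 -0.185 0 0 0 -15 0.2;-0.038 -0.2054 0 0 0 -16.4 0.2;-0.038 -0.2054 0 0 0 -16.4 0.2;-0.038 -0.2054 0 0 0 -16.4 0.2'
python3 - <<'E'
from h import *
print(read_state()["position"])
p,d=capture("wrist"); crop(p,170,120,470,320,2.6,"pics/w8.png")
p,d=capture("scene"); crop(p,150,190,310,310,5,"pics/s8.png")
p,d=capture("top"); crop(p,170,190,290,280,6,"pics/t8.png")
E
```

```text
time_s: 17.18
position: [0.4585, 0.3073, 0.1489]
tcp_rot: [[0.992, 0.127, -0.001], [0.127, -0.992, -0.001], [-0.001, 0.001, -1.0]]
force: [0.1, -0.3, -1.1]
opening: 0.249
[0.45850501 0.3072553  0.14885015]
```

View pics/w8.png

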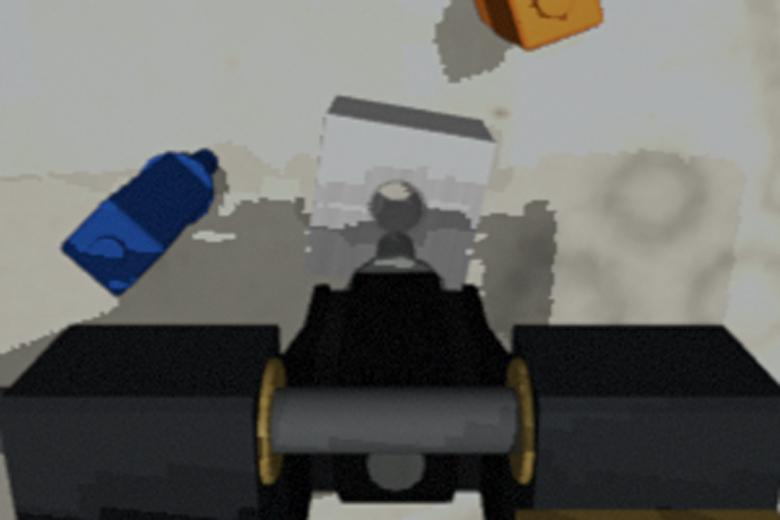

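View pics/s8.png

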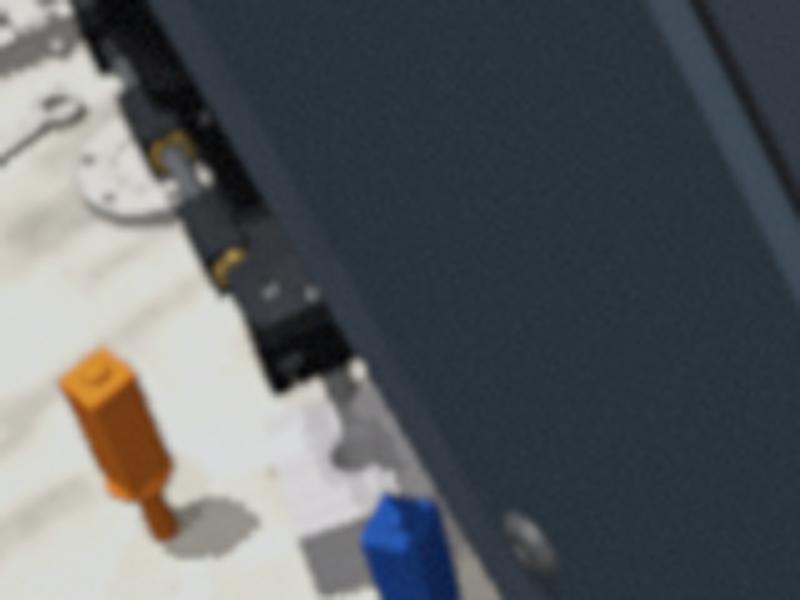

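Run:
```python
from h import *
s=read_state();T=s["tcp_rot"];P=s["position"]
h=atz([[397/2.6+170,204/2.6+120]],0.044,"wrist",s)[0]
print("hole",h,"in tool",T.T@(h-P))
for b in (0,.003): 
  X=P+T@np.array([0,b,.0689]); print((proj(X,"wrist",s)-[170,120])*2.6)
th=np.linspace(0,2*np.pi,8,endpoint=False)
e=np.c_[.006*np.cos(th),.006*np.sin(th),np.full(8,.0689)]
print(((proj(P+e@T.T,"wrist",s)-[170,120])*2.6).round().tolist())
```

```text
hole [0.45935318 0.31092317 0.044     ] in tool [ 0.00119139 -0.00362262  0.10508538]
[[393.44816343 249.08953889]]
[[393.46306976 258.0352456 ]]
[[413.0, 249.0], [407.0, 262.0], [393.0, 267.0], [380.0, 262.0], [374.0, 249.0], [380.0, 236.0], [393.0, 231.0], [407.0, 236.0]]
```

```bash
python3 -m jog '0.0005 -0.0025 0.01 0 0 0 0.2;0.0005 -0.0025 0.02 0 0 0 0.2;0.0005 -0.0025 0.027 0 0 0 0.2;0.0005 -0.0025 0.027 0 0 0 0.2'>/dev/null
python3 - <<'E'
from h import *
s=read_state();print(s["position"])
p,d=capture("wrist"); crop(p,260,150,400,255,5.5,"pics/w9.png")
T=s["tcp_rot"];P=s["position"]
th=np.linspace(0,2*np.pi,8,endpoint=False)
e=np.c_[.006*np.cos(th),.006*np.sin(th),np.full(8,.0689)]
print(((proj(P+e@T.T,"wrist",s)-[260,150])*5.5).round().tolist())
E
```

```text
[0.45810686 0.31070579 0.12113906]
[[378.0, 362.0], [366.0, 389.0], [337.0, 400.0], [309.0, 389.0], [297.0, 362.0], [308.0, 335.0], [337.0, 324.0], [366.0, 335.0]]
```

View pics/w9.png

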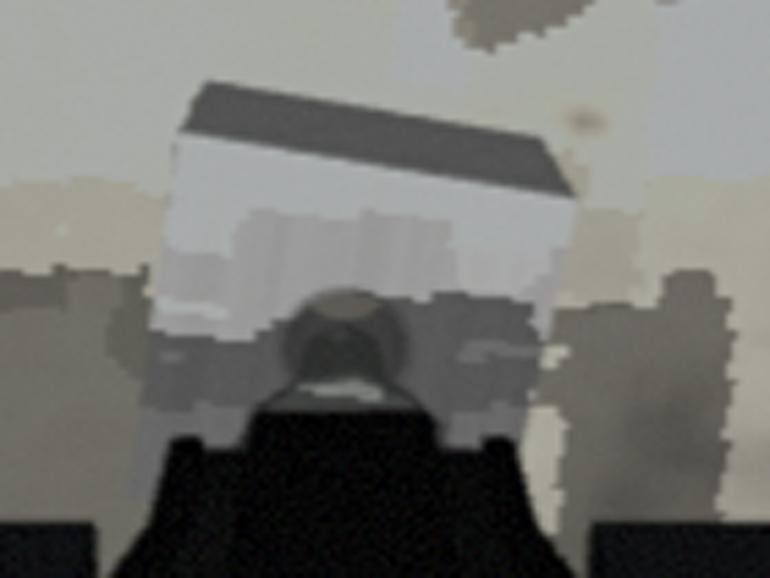

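```bash
python3 -m jog '0.001 0.0005 0.004 0 0 0 0.2;0.001 0.0005 0.010 0 0 0 0.2;0.001 0.0005 0.016 0 0 0 0.2' | grep -E 'pos|force'; python3 st.py;python3 -m jog '0 0 0.01 0 0 0 0.2;0 0 0.02 0 0 0 0.2;0 0 0.028 0 0 0 0.2;0 0 0.031 0 0 0 0.2;0 0 0.031 0 0 0 0.2' | grep -E 'pos|force'; python3 st.py
```

```text
position: [0.4598, 0.3106, 0.1059]
force: [0.2, 0.0, -1.4]
fix xy mm [-131.3  207.7] z 105.9 F fix [ 0.2  0.  -1.4] M [-0.09  0.04 -0.06] t 18.25
position: [0.4597, 0.3106, 0.0749]
force: [0.2, -0.2, -1.1]
fix xy mm [-131.4  207.6] z 74.9 F fix [ 0.2 -0.1 -1.1] M [-0.13 -0.01 -0.02] t 18.875
```

Freely inserted with about 2 mm left to go. I'll ease down to the collar.

```bash
python3 -m jog '0 0 0.001 0 0 0 0.2;0 0 0.002 0 0 0 0.2;0 0 0.002 0 0 0 0.2' | grep -E 'pos|force';python3 -m jog '0 0 0.0005 0 0 0 0.2;0 0 0.0005 0 0 0 0.2' | grep -E 'pos|force'
```

```text
position: [0.4599, 0.3107, 0.0733]
force: [0.8, -0.1, -1.0]
position: [0.4599, 0.3106, 0.0729]
force: [-0.1, 1.0, 0.2]
```

```bash
python3 -m jog '0 0 0 0 0 0 0.3;0 0 0 0 0 0 0.4;0 0 0 0 0 0 0.5;0 0 0 0 0 0 0.5;0 0 -0.015 0 0 0 0.5;0 0 -0.04 0 0 0 0.5;0 0 -0.08 0 0 0 0.5;0 0 -0.12 0 0 0 0.5'| grep -E 'pos|force|open'; python3 -m jog '0 0.03 -0.02 0 0 0 0.5;0 0.06 -0.04 0 0 0 0.5;0 0.06 -0.04 0 0 0 0.5' >/dev/null
python3 - <<'E'
from h import *
s=read_state();print(s["position"])
p,d=capture("wrist"); crop(p,220,50,470,250,3,"pics/w10.png")
for l in ("stylus",):
  for r in silhouettes(l,"wrist")[:3]:
    m=r["region"]; v,u=np.nonzero(m)
    R,t,i=pose("wrist",s); q=cv2.undistortPoints(np.c_[u,v].astype(float).reshape(-1,1,2),K(i),i["dist"]).reshape(-1,2)
    X=(np.c_[q,np.ones(len(q))]*d[v,u][:,None]-t)@R
    k=(X[:,2]>.104)&(X[:,2]<.12)
    if k.sum()>8: print(r["score"],X[k].mean(0),X[k][:,2].max(),np.median(X[k][:,2]),cv2.minAreaRect(X[k][:,:2].astype(np.float32)*1000))
p,d=capture("scene"); crop(p,150,190,310,330,5,"pics/s10.png")
E
```

```text
position: [0.4597, 0.3106, 0.1947]
force: [0.1, 0.2, 0.1]
opening: 0.5
[0.4686963  0.25014537 0.23521388]
0.69 [0.45985444 0.31177572 0.10860138] 0.1130440209525392 0.10831034777743734 ((459.7696838378906, 311.6457824707031), (21.899362564086914, 21.551929473876953), 7.765523910522461)
0.61 [0.37930879 0.30628009 0.10534583] 0.10884755760090391 0.10484022370003149 ((379.1175231933594, 306.5648193359375), (21.0285587310791, 20.51554298400879), 49.2973747253418)
```

View pics/w10.png

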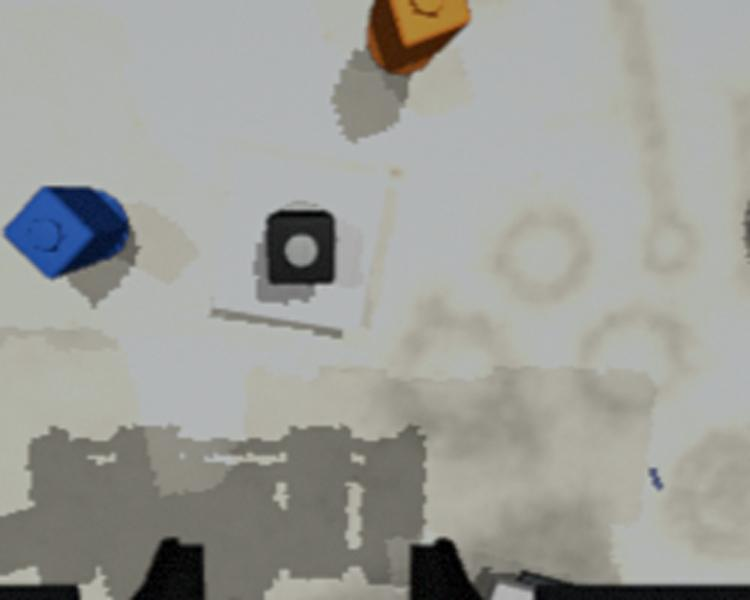

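View pics/s10.png

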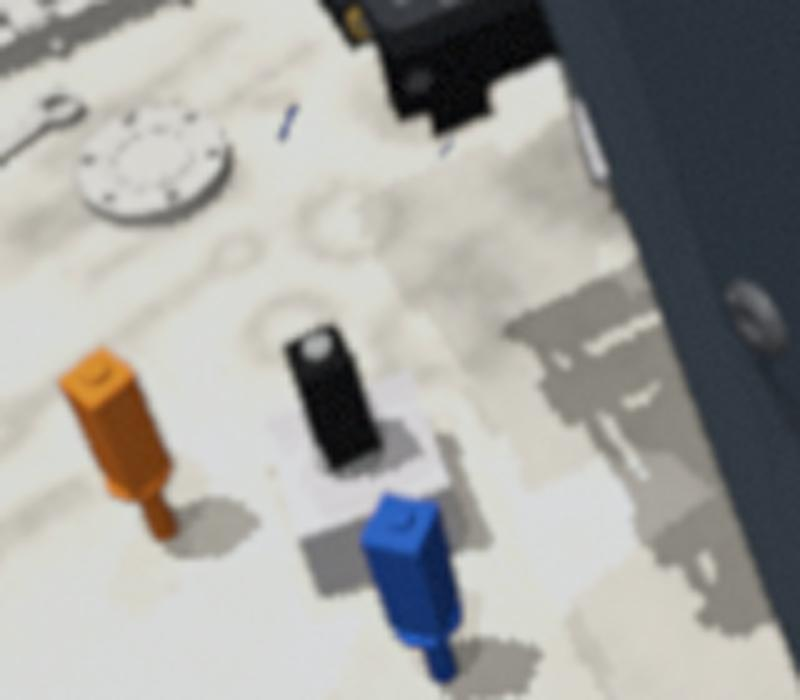

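```bash
python3 -c "
from rig import *
print(hand_in()); print(read_state()['time_s'])"
```

```text
the job is handed in; nothing more can be done
None
the job is handed in; nothing more can be done
```

I picked up the black stylus and ran its shank along the whole template edge, from y = +72 to −72 mm. Then I stood it back in its holder and handed in the job at about 20 s of the 72 s allowed. No verdict was reported.

- **Tracing force:** the wrist read about 4 to 6 N at each check on the way, well under the 25 N limit. It was still pushing with 5 N at the finish stretch.
- **Pins:** the back ends of pins 0–8, seen in the wrist camera, moved about 2 mm. They now line up within 0.3 mm, so they look evenly flush. I checked pin 9 only by eye in the top picture, where it lies in line with the rest. I did not measure directly how far each pin stands out at the front edge.
- **Stylus:** its top is at z ≈ 0.108 m, the home height, and the handle stands square and upright in the block. It is about 3 mm from where it first stood, which the hole's play allows. By picture it is close to the hole's centre.
- **Surroundings:** the gripper is open and clear, and the wrist force is near zero. In the last pictures the flange and the blue and orange look-alikes are where they were. I took no picture of the gaskets at the end, but the arm did not work near them.

None of the checks failed. Two measurements disagreed slightly: the first wrist picture put the hole's centre about 3.6 mm from where the shank hung. I corrected that with a second close picture before lowering it, and the shank then went in without resistance.

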